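# Start and seat the flange nut on a rock-specimen clamp

## Robot

A 6-joint arm with a two-finger parallel gripper is mounted at the origin on a cart in front of the work surface, level with it; the furniture and walls round the work are solid. World frame = base frame: x ahead of the robot, y to its left, z up, the work surface at z = 0. Lengths are in mm, angles in degrees, forces in N, time in s.
With the tool pointing down it reaches from about 300 to 850 mm from the base axis. Payload 4.2 kg.
Tool frame: the origin (TCP) lies midway between the tips of the shut fingers; the grasp point (between the pads) lies 19 mm behind it (env.grip_point_offset is the distance from the TCP to the grasp point, in mm); z points along the fingers, x is the direction in which the jaws open and shut, and the axes are right-handed (so a half turn about z gives the same grasp; the last joint's range is limited). The gripper opens to 91 mm and grips with 3 to 60 N. Pads are 32 mm wide; open, the fingers measure 118 mm over their backs; the gripper's body (76 mm by 178 mm) begins 60 mm behind the grasp point.
Start: joints at [-76.203, 18.312, 89.639, -0, 72.044, -1.146], TCP at [148.268, -555.572, 213.976] pointing down, gripper open.
Joint ranges: [-177.97, 177.97], [-48.28, 115.42], [12.27, 149.76], [-77.06, 257.06], [2.81, 150.46], [-146.56, 146.56]. Speed limits (degrees/s): [147.25, 147.25, 180, 180, 180, 180].

## Interface

Orientations are given as [roll, pitch, yaw] about the fixed x, y, z axes, in that order (R = Rz(yaw) Ry(pitch) Rx(roll)).
In Python, from workcell import env gives the robot as it stands.
- The arm moves only by the shell command python3 -m pendant 'ROWS' [FORCE]. ROWS is JSON, a list of rows, each an object with "xyz": the shift along the tool's x, y, z in m, a list of three; "roll": the turn about the tool's z in degrees; "jaw": the closure, from 0 (fully open) to 1 (shut). A call has exactly 8 rows; each row is the pose to reach, as a shift and turn from the pose commanded when the call began, along the tool's axes at that moment; what a row does not reach only later rows make up. A row lasts 1/8 s, in which the tool goes at most 62.5 mm and 10.7 degrees, less where a joint would pass 70% of its speed; a pose out of reach is approached as far as the arm can. A call with a gripper value outside its range is refused whole. The fingers move at their own pace and stop on an object; FORCE is the grip in N (left out, the last holds). Time passes only in rows, so rows that repeat a pose let the fingers close, or fill a call up. It gives the time, the measured TCP pose, the force and the opening at its end, in the units of the state.
- env.state(): the state, without advancing time (a new reading comes with each control period).
- env.grab_frame(name): name is "side" or "top"; returns (picture, depth): 480x640x3 uint8, blue, green, red; 480x640 float32, mm along the optical axis (not along the pixel's ray), 0 where there is no reading.
- env.camera_params(name): a dict with "camera_matrix" (3x3 intrinsics, pixels), "cam_to_world" (4x4, takes a point from camera to world coordinates). Camera axes: x right, y up, looking along -z (the intrinsics and any distortion apply to the point x, -y, -z); pixel columns grow to the right and rows downward; lengths in mm; the calibration is good to about 2 mm. A picture is of the moment at which its call begins. camera_params takes no time and is no camera call.
- env.job_done(): hands the job in, once; it reports no verdict.
The state is a dict: "time_s": time; "qpos": joint angles; "qvel": joint speeds; "effort": joint torques, N m; "ee_pos": TCP position; "ee_rot": TCP orientation; "force": force on the tool from outside, world axes, zero at the start; "torque": the same for the moment, N m; "gripper_width": finger opening in mm.
Only numpy, scipy, OpenCV 4.12 (cv2) and the standard library are available. Lean on these libraries where they do the work, as an engineer would, in place of code of your own. Each camera call takes 0.05 s, during which the arm holds its last target. There are 200 camera calls.

## Task

Lock the specimen clamp: set the big flange nut, flange down, on the clamp's stud, back it off (anticlockwise from above) until its thread drops in, then turn it clockwise until its flange sits fully home on the washer. Let go of it there, and do not disturb the two loose rocks lying nearby.

Things in the scene. Friction and masses are not known exactly. Their poses are not given: they have to be found in the camera images.
- nut_center (a point): Centre of a loose dark steel hexagon flange nut, 0.25 kg, lying flange down: 44 mm high, 56 mm across flats, hexagon from 6 mm above the underside to the top, round flange 84 mm wide, 6 mm thick, at the underside. The point is on the axis, 22 mm above the underside; z up, x square to one of the flats. Keep fingertips 8 mm or more above the underside, to clear the flange.
- nut_lug (a point): Underside of one of three inner lugs (120 degrees apart, 5 mm thick, 5.6 mm wide) in the nut's open 44 mm bore: 16 mm above the nut's underside, 16 mm from its axis towards the nut's +x. The lugs reach in to 13 mm from the axis and are the nut's thread.
- stud_seat (a point): Centre of the upper face of the round aluminium washer (90 mm wide, 74 mm above the worktop) on the fixed steel clamp, on the axis of its upright stud; z up, y along the strap towards the striped wooden block. Base 110 x 200 mm. Strap, block and stud are fixed. The nut is home when its flange lies on this washer, nut_center 22 mm above this point.
- stud_tip (a point): Top of the stud, on its axis, 55 mm above the washer: a smooth cone 8 mm wide at the top, 22 mm wide from 12 mm lower down. Side play between nut and stud is 2 mm.
- thread_ends (a point): On the stud axis 33 mm above the washer, level with the tops of three raised thread ends (39 mm across) that climb anticlockwise seen from above, with three gaps 120 degrees apart. Gap directions vary, not given by these axes: feel or see them. Off a gap the lugs rest on the ends, nut underside 12 to 20 mm above the washer. Clockwise then jams at a tooth; go anticlockwise up to 100 degrees.
- thread_channel (a point): On the stud axis 21 mm above the washer, where the lugs rest once dropped through the gaps (26 degrees of play; underside of nut 5 mm above the washer; a wall blocks anticlockwise). Clockwise from there the lugs pass under the ends and the nut sinks 5 mm by its weight: home 51 to 77 degrees clockwise of where it dropped, stopped at 71 to 97. Vertical play about 2 mm.
- grey_rock_center (a point): Loose olive-grey rock about 58 x 70 x 42 mm, to be left alone; this is the point half-way up.
- cobble_center (a point): Loose pale yellowish rock about 59 x 68 x 57 mm, to be left alone; this is the point half-way up.
There are look-alikes about, which are no part of the job. Leave any purple look-alike of the part that bears nut_center alone.

How it is judged:
By the outcome, as a careful person would: the job done as asked, in the order asked, and still so for the second after the job is handed in, with the robot touching nothing.
It also fails if it takes over 61 s, if anything falls off the work surface, if the arm or the gripper's body presses on something with over 40 N, if the wrist force passes 120 N, or if a joint passes its speed limit or range.

## Working session

There is one attempt and no reset: what is moved stays moved. The work goes in short steps, Python scripts to look and compute and a shell command to move; the robot and the scene stay as the last step left them, time stands still between calls to the robot, and variables do not carry over. Pictures are saved under pics/ and viewed, about 8 in all and at most 12, crops included, and the job is handed in when it is done.

```bash
ls; mkdir -p pics; cat > h.py <<'E'
import numpy as np, cv2
from workcell import env
def grab(n,tag):
    im,d=env.grab_frame(n); cv2.imwrite(f'pics/{tag}.png',im); np.save(f'pics/{tag}.npy',d); return im,d
def w(n,u,v,d):
    p=env.camera_params(n);K=np.array(p['camera_matrix']);T=np.array(p['cam_to_world'])
    x=(u-K[0,2])/K[0,0]*d;y=(v-K[1,2])/K[1,1]*d
    return (T@np.array([x,-y,-d,1]))[:3]
def cloud(n,d):
    p=env.camera_params(n);K=np.array(p['camera_matrix']);T=np.array(p['cam_to_world'])
    v,u=np.mgrid[:480,:640]
    P=np.stack([(u-K[0,2])/K[0,0]*d,-(v-K[1,2])/K[1,1]*d,-d,np.ones_like(d)],-1)@T.T
    P=P[...,:3];P[d==0]=np.nan;return P
E
python3 - <<'E'
from h import *
for n in('top','side'):
    grab(n,n+'0'); p=env.camera_params(n); print(n,p)
print(env.state())
E
```

```text
pics
top {'camera_matrix': array([[532.69420568,   0.        , 319.74737167],
       [  0.        , 532.69420568, 242.71257926],
       [  0.        ,   0.        ,   1.        ]]), 'cam_to_world': array([[-6.21544446e-03,  9.99719591e-01, -2.28496764e-02,
         4.59498739e+02],
       [-9.99877380e-01, -5.88474131e-03,  1.45118534e-02,
        -2.56868330e+01],
       [ 1.43733197e-02,  2.29370722e-02,  9.99633582e-01,
         1.08788221e+03],
       [ 0.00000000e+00,  0.00000000e+00,  0.00000000e+00,
         1.00000000e+00]])}
side {'camera_matrix': array([[477.74532635,   0.        , 321.33684289],
       [  0.        , 477.74532635, 242.50274995],
       [  0.        ,   0.        ,   1.        ]]), 'cam_to_world': array([[-9.70540593e-01,  1.47046454e-01, -1.90861985e-01,
         3.07399971e+02],
       [-2.40773311e-01, -5.62671439e-01,  7.90840733e-01,
         7.83359128e+02],
       [ 8.89773701e-03,  8.13497506e-01,  5.81500334e-01,
         7.07545845e+02],
       [ 0.00000000e+00,  0.00000000e+00,  0.00000000e+00,
         1.00000000e+00]])}
{'time_s': 0.1, 'qpos': array([-7.62039144e+01,  1.83488630e+01,  8.96999751e+01, -9.24814016e-04,
        7.20418417e+01, -1.14841107e+00]), 'qvel': array([-0.01310913, -0.13958475, -0.10221954, -0.07447405,  0.00645144,
        0.05617216]), 'effort': array([ 3.85425528e-04, -4.13331306e+01, -2.32509649e+01,  7.28368247e-02,
        4.21929848e-02, -5.56591385e-05]), 'ee_pos': array([ 148.14863891, -555.12808237,  213.1916762 ]), 'ee_rot': array([-1.79999062e+02,  9.06792539e-02, -7.50552167e+01]), 'force': array([ 1.08577932, -0.27378505,  0.12231128]), 'torque': array([0.00532622, 0.01527454, 0.02644371]), 'gripper_width': 91.19847190950166}
```

View pics/top0.png

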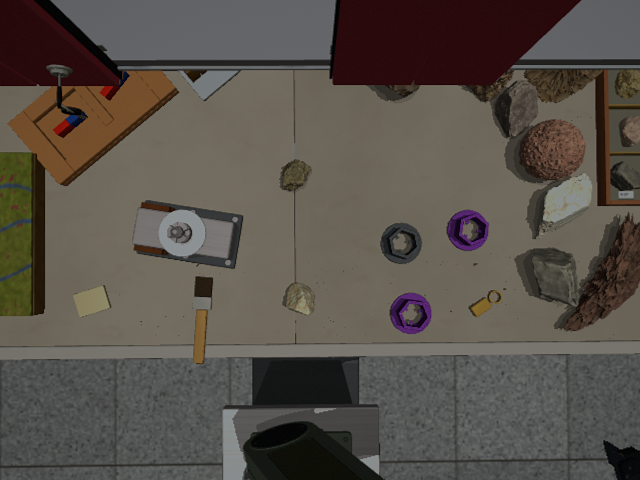

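View pics/side0.png

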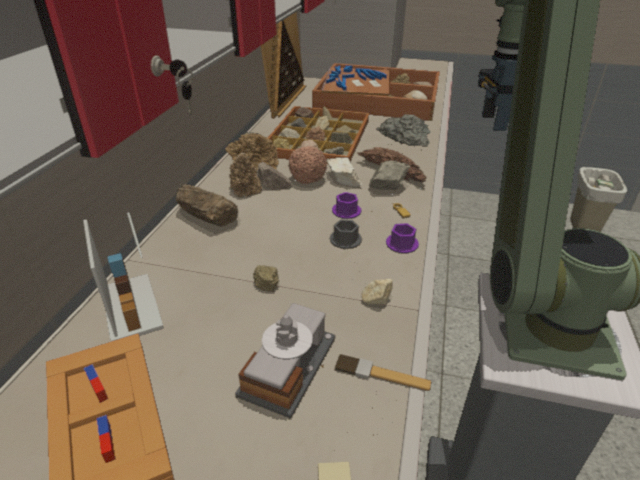

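The candidates are the dark grey nut at top (401,243), the purple nut at (468,230) and the purple nut at (411,313). The description says dark steel, so I choose (401,243). The stud is at about (180,233), the olive rock at (295,175) and the pale rock at (299,298).

```bash
python3 - <<'E'
from h import *
im=cv2.imread('pics/top0.png');d=np.load('pics/top0.npy');P=cloud('top',d)
a=cv2.resize(im[213:273,371:431],(480,480),interpolation=cv2.INTER_CUBIC)
b=cv2.resize(im[203:263,150:210],(480,480),interpolation=cv2.INTER_CUBIC)
cv2.imwrite('pics/c1.png',np.clip(np.hstack([a,b])[:, :].astype(float)*1.5,0,255).astype(np.uint8)[:, :])
x=cv2.imread('pics/c1.png');cv2.imwrite('pics/c1.png',cv2.resize(x,(800,400)))
def sel(u0,u1,v0,v1,z0,z1):
    Q=P[v0:v1,u0:u1].reshape(-1,3);return Q[(Q[:,2]>z0)&(Q[:,2]<z1)]
def circ(Q):
    (c,r)=cv2.minEnclosingCircle(Q[:,:2].astype(np.float32));return c,r,np.median(Q[:,2]),len(Q)
print('nut hex top',circ(sel(375,427,217,269,38,50)))
print('nut all',circ(sel(375,427,217,269,2.5,50)))
Q=sel(375,427,217,269,38,50);print(cv2.minAreaRect(Q[:,:2].astype(np.float32)))
print('washer',circ(sel(150,212,203,263,70,78)))
print('stud>80',circ(sel(150,212,203,263,85,140)), 'tip',circ(sel(150,212,203,263,122,140)))
print('ring',circ(sel(150,212,203,263,100,112)))
for r in (sel(275,315,155,195,8,80),sel(280,320,280,320,8,80)):print(r.min(0),r.max(0))
print(np.nanmedian(P[300:340,330:380].reshape(-1,3),0))
# upper strap direction
Q=sel(130,250,195,275,3,80)
print(cv2.minAreaRect(Q[:,:2].astype(np.float32)))
E
```

```text
nut hex top ((482.9324951171875, -205.9346466064453), 31.2031192779541, np.float64(42.70947252492624), 281)
nut all ((484.94110107421875, -210.552734375), 63.08154296875, np.float64(7.3748682716167195), 1034)
((483.12939453125, -206.1046600341797), (61.77665710449219, 55.40338897705078), 70.9590835571289)
washer ((501.84527587890625, 223.45997619628906), 71.49296569824219, np.float64(72.83102049788056), 1452)
stud>80 ((503.5045471191406, 221.7093048095703), 20.170427322387695, np.float64(104.78906598115191), 392) tip ((504.0431823730469, 220.6863250732422), 8.28506851196289, np.float64(125.59441584899179), 52)
ring ((503.73443603515625, 222.34063720703125), 19.633182525634766, np.float64(104.47050833877836), 169)
[589.77245297 -22.53882898  10.38083158] [652.10672077  33.87331741  43.95746283]
[344.33965215 -29.06250663   8.21193728] [405.2718617   26.83474243  56.42401927]
[ 327.69523708 -112.0046481    -0.95663004]
((502.8246765136719, 222.66038513183594), (240.67735290527344, 160.24354553222656), 89.80164337158203)
```

View pics/c1.png

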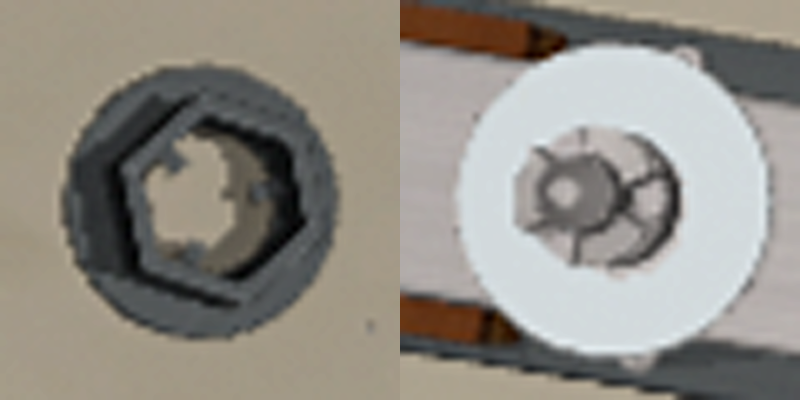

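```bash
cat >> h.py <<'E'
def onz(n,u,v,z):
    a=w(n,u,v,1.);b=w(n,u,v,1000.);t=(z-a[2])/(b[2]-a[2]);return a+t*(b-a)
E
python3 - <<'E'
from h import *
box={'top':(150,203,62,62),'side':(255,310,65,60)}
out=[]
for n in('top','side'):
    im=cv2.imread(f'pics/{n}0.png');x,y,ww,hh=box[n]
    s=8;c=cv2.resize(im[y:y+hh,x:x+ww],None,fx=s,fy=s,interpolation=cv2.INTER_CUBIC)
    m=(im.min(2)>175).astype(np.uint8);mm=np.zeros_like(m);mm[y:y+hh,x:x+ww]=m[y:y+hh,x:x+ww]
    cs,_=cv2.findContours(mm,cv2.RETR_EXTERNAL,cv2.CHAIN_APPROX_NONE);k=max(cs,key=len)
    k=cv2.convexHull(k);q=np.array([onz(n,a[0][0],a[0][1],74) for a in k],np.float32)
    print(n,len(k),cv2.fitEllipse(q[:,:2]))
    out.append(cv2.resize(c,(400,400)))
cv2.imwrite('pics/c2.png',np.hstack(out))
for n in('top','side'):
    d=np.load(f'pics/{n}0.npy');P=cloud(n,d).reshape(-1,3);c=np.array([503.6,222.3])
    r=np.hypot(*(P[:,:2]-c).T);a=np.degrees(np.arctan2(P[:,1]-c[1],P[:,0]-c[0]))%360
    s=(r>13)&(r<19.5)&(P[:,2]>76)&(P[:,2]<125)
    print(n,[(i*15,round(float(np.median(P[s&(a//15==i),2])),1),int((s&(a//15==i)).sum())) for i in range(24) if (s&(a//15==i)).any()])
    t=P[(P[:,2]>120)&(r<15)];print(t.mean(0),t[:,2].max())
E
```

```text
Traceback (most recent call last):
ValueError: max() iterable argument is empty
```

```bash
python3 - <<'E'
from h import *
box={'top':(150,203,62,62),'side':(255,310,65,60)}
out=[]
for n in('top','side'):
    im=cv2.imread(f'pics/{n}0.png');x,y,ww,hh=box[n]
    c=im[y:y+hh,x:x+ww]
    out.append(np.clip(cv2.resize(c,(400,400),interpolation=cv2.INTER_CUBIC)*1.3,0,255).astype(np.uint8))
    v=im.min(2)[y:y+hh,x:x+ww];th=0.9*np.percentile(v,93);print(th)
    m=(v>th).astype(np.uint8);m=cv2.morphologyEx(m,cv2.MORPH_OPEN,np.ones((3,3),np.uint8))
    cs,_=cv2.findContours(m,cv2.RETR_EXTERNAL,cv2.CHAIN_APPROX_NONE);k=max(cs,key=len)
    k=cv2.convexHull(k);q=np.array([onz(n,a[0][0]+x,a[0][1]+y,74) for a in k],np.float32)
    print(n,len(k),cv2.fitEllipse(q[:,:2]))
cv2.imwrite('pics/c2.png',np.hstack(out))
for n in('top','side'):
    d=np.load(f'pics/{n}0.npy');P=cloud(n,d).reshape(-1,3);c=np.array([503.6,222.3])
    r=np.hypot(*(P[:,:2]-c).T);a=np.degrees(np.arctan2(P[:,1]-c[1],P[:,0]-c[0]))%360
    s=(r>13)&(r<19.5)&(P[:,2]>76)&(P[:,2]<125)
    print(n,[(i*15,round(float(np.median(P[s&(a//15==i),2])),1),int((s&(a//15==i)).sum())) for i in range(24) if (s&(a//15==i)).any()])
    t=P[(P[:,2]>120)&(r<15)];print(t.mean(0),t[:,2].max())
E
```

```text
126.9Traceback (most recent call last):
  File "<stdin>", line 12, in <module>
cv2.error: OpenCV(4.12.0) /io/opencv/modules/imgproc/src/shapedescr.cpp:356: error: (-215:Assertion failed) n >= 0 && (depth == CV_32F || depth == CV_32S) in function 'fitEllipseNoDirect'
```

```bash
python3 - <<'E'
from h import *
box={'top':(150,203,62,62),'side':(255,310,65,60)}
out=[]
for n in('top','side'):
    im=cv2.imread(f'pics/{n}0.png');x,y,ww,hh=box[n]
    c=im[y:y+hh,x:x+ww]
    out.append(np.clip(cv2.resize(c,(400,400),interpolation=cv2.INTER_CUBIC)*1.3,0,255).astype(np.uint8))
    v=im.min(2)[y:y+hh,x:x+ww];th=0.9*np.percentile(v,93);print(th)
    m=(v>th).astype(np.uint8);m=cv2.morphologyEx(m,cv2.MORPH_OPEN,np.ones((3,3),np.uint8))
    cs,_=cv2.findContours(m,cv2.RETR_EXTERNAL,cv2.CHAIN_APPROX_NONE);k=max(cs,key=len)
    k=cv2.convexHull(k);q=np.array([onz(n,a[0][0]+x,a[0][1]+y,74)[:2] for a in k],np.float32)
    print(n,len(k),cv2.fitEllipse(q))
cv2.imwrite('pics/c2.png',np.hstack(out))
for n in('top','side'):
    d=np.load(f'pics/{n}0.npy');P=cloud(n,d).reshape(-1,3);c=np.array([503.6,222.3])
    r=np.hypot(*(P[:,:2]-c).T);a=np.degrees(np.arctan2(P[:,1]-c[1],P[:,0]-c[0]))%360
    s=(r>13)&(r<19.5)&(P[:,2]>76)&(P[:,2]<125)
    print(n,[(i*15,round(float(np.median(P[s&(a//15==i),2])),1),int((s&(a//15==i)).sum())) for i in range(24) if (s&(a//15==i)).any()])
    t=P[(P[:,2]>120)&(r<15)];print(t.mean(0),t[:,2].max())
E
```

```text
126.9
top 26 ((503.4769287109375, 221.91970825195312), (87.38140106201172, 87.9581298828125), 154.31283569335938)
164.70000000000002
side 23 ((504.3701171875, 221.26222229003906), (87.36431121826172, 88.11431884765625), 93.5614242553711)
top [(0, 95.5, 4), (15, 93.1, 8), (30, 95.5, 7), (45, 106.7, 6), (60, 102.2, 8), (75, 104.0, 7), (90, 104.6, 8), (105, 105.6, 9), (120, 94.5, 8), (135, 95.6, 6), (150, 93.9, 2), (165, 103.4, 12), (180, 101.6, 11), (195, 101.8, 11), (210, 103.2, 14), (225, 104.5, 13), (240, 92.0, 13), (255, 93.2, 11), (270, 93.1, 12), (285, 101.4, 13), (300, 101.1, 12), (315, 103.4, 10), (330, 104.1, 9), (345, 104.8, 7)]
[504.02940139 221.04926815 124.50110749] 132.44727010798726
side [(0, 106.7, 3), (15, 88.3, 5), (30, 84.0, 7), (45, 94.1, 32), (60, 89.8, 23), (75, 90.7, 26), (90, 91.1, 30), (105, 90.3, 30), (120, 91.0, 23), (135, 88.0, 18), (150, 90.8, 22), (165, 100.9, 30), (180, 100.4, 7), (195, 104.9, 8), (210, 105.5, 10), (225, 107.1, 8), (240, 106.8, 1), (330, 106.3, 5), (345, 106.1, 9)]
[502.85501725 225.03455284 124.97354127] 131.230054904521
```

View pics/c2.png

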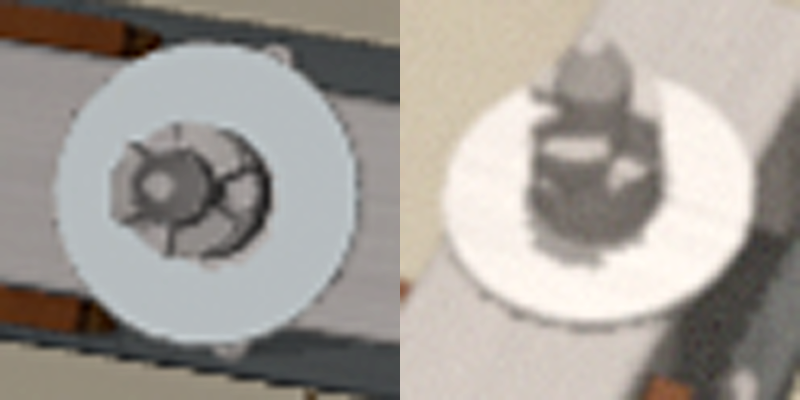

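The top depth puts the gaps, at about z 94 between ends at z 101–106, near 22°, 142° and 262°. The nut lugs are at about 41° mod 120. The seat is at about (504, 221.7) and the nut at (483, -206). I'll grip at yaw -19.

```bash
python3 -m pendant '[{"xyz":[-0.2515,-0.4135,0.084],"roll":-56,"jaw":0},{"xyz":[-0.2515,-0.4135,0.084],"roll":-56,"jaw":0},{"xyz":[-0.2515,-0.4135,0.084],"roll":-56,"jaw":0},{"xyz":[-0.2515,-0.4135,0.084],"roll":-56,"jaw":0},{"xyz":[-0.2515,-0.4135,0.084],"roll":-56,"jaw":0},{"xyz":[-0.2515,-0.4135,0.084],"roll":-56,"jaw":0},{"xyz":[-0.2515,-0.4135,0.084],"roll":-56,"jaw":0},{"xyz":[-0.2515,-0.4135,0.084],"roll":-56,"jaw":0}]' 30
cat >> h.py <<'E'
def go(cur,tgt):  # each [x,y,z,yaw] -> tool shift (m), roll
    d=np.array(tgt[:3],float)-cur[:3];a=np.radians(cur[3]);c,s=np.cos(a),np.sin(a)
    print(np.round([(c*d[0]+s*d[1])/1e3,(s*d[0]-c*d[1])/1e3,-d[2]/1e3],4),'roll',cur[3]-tgt[3])
E
```

```text
time_s: 1.1
ee_pos: [484.0, -204.0, 129.3]
ee_rot: [180.0, 0.0, -19.0]
force: [0.2, -1.0, -0.6]
gripper_width: 91.4
```

```bash
python3 - <<'E'
from h import *
im,d=grab('side','s1');s=env.state();print(s['ee_pos'],s['ee_rot'],s['qvel'].round(2))
cv2.imwrite('pics/c3.png',cv2.resize(im[150:270,280:440],(640,480),interpolation=cv2.INTER_CUBIC))
go(np.array([*s['ee_pos'],-19.]),[483,-206,12,-19])
E
```

```text
[ 487.57661161 -199.89154041  128.27793622] [-1.79748034e+02 -3.45799445e-02 -1.88878628e+01] [-4.87 -1.38  1.47 -3.52  2.18 -8.27]
[-0.0023  0.0073  0.1163] roll 0.0
```

View pics/c3.png

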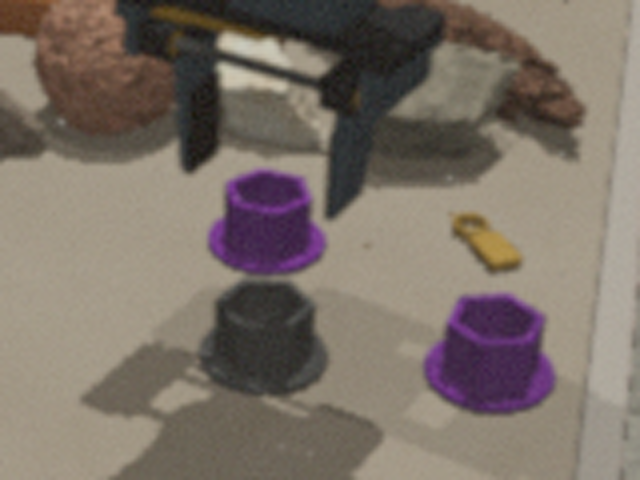

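The gripper is above the dark nut at crop (265,335), still settling from an overshoot. The purple nuts at (268,220) and (492,350) are clear. Now I'll settle and descend straight.

```bash
python3 -m pendant '[{"xyz":[0,0,0],"roll":0,"jaw":0},{"xyz":[0,0,0.02],"roll":0,"jaw":0},{"xyz":[0,0,0.045],"roll":0,"jaw":0},{"xyz":[0,0,0.065],"roll":0,"jaw":0},{"xyz":[0,0,0.065],"roll":0,"jaw":0},{"xyz":[0,0,0.065],"roll":0,"jaw":0},{"xyz":[0,0,0.065],"roll":0,"jaw":0},{"xyz":[0,0,0.065],"roll":0,"jaw":0}]'
python3 -c "
from h import *
s=env.state();print(s['ee_pos'],s['ee_rot'],s['qvel'].round(2))
go(np.array([*s['ee_pos'],-19.]),[483,-206,12,-19])"
```

```text
time_s: 2.15
ee_pos: [483.3, -206.2, 65.7]
ee_rot: [180.0, -0.1, -19.1]
force: [0.2, 1.0, -0.5]
gripper_width: 90.9
[ 483.26486391 -206.23834725   65.67173683] [ 1.79985522e+02 -8.18430108e-02 -1.90620218e+01] [ 0.1   0.24  0.2  -0.   -0.04 -0.1 ]
[-0.0003 -0.0001  0.0537] roll 0.0
```

```bash
python3 -m pendant '[{"xyz":[0,0,0.02],"roll":0,"jaw":0},{"xyz":[0,0,0.04],"roll":0,"jaw":0},{"xyz":[0,0,0.053],"roll":0,"jaw":0},{"xyz":[0,0,0.053],"roll":0,"jaw":0.25},{"xyz":[0,0,0.053],"roll":0,"jaw":0.6},{"xyz":[0,0,0.053],"roll":0,"jaw":0.6},{"xyz":[0,0,0.053],"roll":0,"jaw":0.6},{"xyz":[0,0,0.053],"roll":0,"jaw":0.6}]' 35
```

```text
time_s: 3.15
ee_pos: [483.3, -206.1, 12.5]
ee_rot: [180.0, -0.1, -19.1]
force: [-0.0, -0.8, 2.8]
gripper_width: 56.1
```

```bash
python3 -m pendant '[{"xyz":[0,0,-0.01],"roll":0,"jaw":0.6},{"xyz":[0,0,-0.04],"roll":0,"jaw":0.6},{"xyz":[0,0,-0.08],"roll":0,"jaw":0.6},{"xyz":[0,0,-0.12],"roll":0,"jaw":0.6},{"xyz":[0,0,-0.15],"roll":0,"jaw":0.6},{"xyz":[0,0,-0.16],"roll":0,"jaw":0.6},{"xyz":[0,0,-0.16],"roll":0,"jaw":0.6},{"xyz":[0,0,-0.16],"roll":0,"jaw":0.6}]' 
python3 - <<'E'
from h import *
s=env.state();print(s['ee_pos'],s['force'],s['gripper_width'])
im,d=grab('side','s2')
cv2.imwrite('pics/c4.png',cv2.resize(im[60:240,280:520],(640,480),interpolation=cv2.INTER_CUBIC))
go(np.array([483,-206,172,-19.]),[504,221.7,172,40])
E
```

```text
time_s: 4.15
ee_pos: [481.9, -205.5, 170.4]
ee_rot: [-180.0, 0.2, -19.1]
force: [0.5, -0.3, -3.7]
gripper_width: 55.6
[ 481.94982116 -205.52915745  170.37430546] [ 0.45832715 -0.28387091 -3.66669202] 55.62776905520268
[-0.1194 -0.4112 -0.    ] roll -59.0
```

View pics/c4.png

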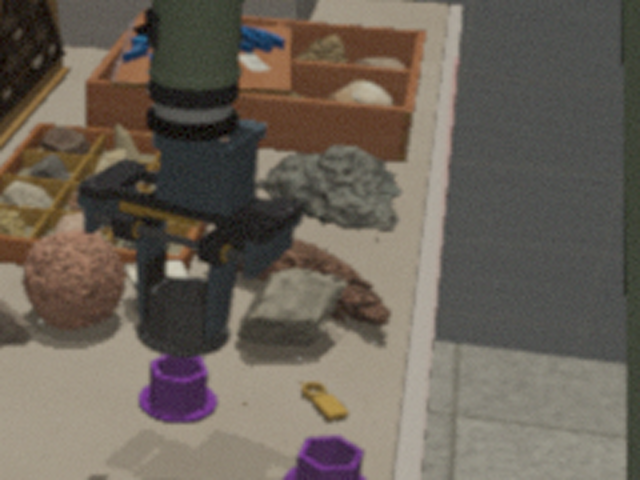

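The nut at crop (183,315) is held upright. Next I'll carry it towards the stud.

```bash
python3 -m pendant '[{"xyz":[-0.007,-0.025,0],"roll":-5,"jaw":0.6},{"xyz":[-0.021,-0.072,0],"roll":-13,"jaw":0.6},{"xyz":[-0.036,-0.123,0],"roll":-20,"jaw":0.6},{"xyz":[-0.051,-0.175,0],"roll":-28,"jaw":0.6},{"xyz":[-0.066,-0.227,0],"roll":-36,"jaw":0.6},{"xyz":[-0.081,-0.279,0],"roll":-44,"jaw":0.6},{"xyz":[-0.093,-0.320,0],"roll":-52,"jaw":0.6},{"xyz":[-0.104,-0.358,0],"roll":-59,"jaw":0.6}]'
python3 -c "
from h import *
s=env.state();print(s['ee_pos'],s['ee_rot'])
c,si=np.cos(np.radians(-19.03)),np.sin(np.radians(-19.03))
x=483+c*-104+si*-358;y=-206+si*-104-c*-358;print(x,y)
go(np.array([x,y,172,40]),[504,221.7,172,40])"
```

```text
time_s: 5.2
ee_pos: [500.8, 167.9, 170.7]
ee_rot: [-180.0, 0.1, 40.2]
force: [0.0, 0.8, -2.0]
gripper_width: 56.0
[500.83524505 167.90082743 170.65823916] [-1.79957612e+02  1.27667293e-01  4.02251917e+01]
501.41442941191167 166.34514739611382
[ 0.0376 -0.0407 -0.    ] roll 0.0
```

```bash
python3 -m pendant '[{"xyz":[0.010,-0.011,0],"roll":0,"jaw":0.6},{"xyz":[0.024,-0.026,0],"roll":0,"jaw":0.6},{"xyz":[0.034,-0.037,0],"roll":0,"jaw":0.6},{"xyz":[0.0376,-0.0407,0],"roll":0,"jaw":0.6},{"xyz":[0.0376,-0.0407,0],"roll":0,"jaw":0.6},{"xyz":[0.0376,-0.0407,0.01],"roll":0,"jaw":0.6},{"xyz":[0.0376,-0.0407,0.017],"roll":0,"jaw":0.6},{"xyz":[0.0376,-0.0407,0.017],"roll":0,"jaw":0.6}]'
python3 - <<'E'
from h import *
im,d=grab('side','s3');s=env.state();print(s['ee_pos'],s['ee_rot'],s['force'],s['torque'])
cv2.imwrite('pics/c5.png',cv2.resize(im[220:400,200:440],(640,480),interpolation=cv2.INTER_CUBIC))
# nut flange: cloud of underside region
P=cloud('side',d);z=s['ee_pos'][2]-12.5
Q=P[(abs(P[...,2]-(z+6))<2.5)&(np.hypot(P[...,0]-504,P[...,1]-222)<50)]
print(len(Q),Q.min(0),Q.max(0))
E
```

```text
time_s: 6.2
ee_pos: [503.6, 221.1, 153.9]
ee_rot: [-180.0, 0.1, 39.9]
force: [-0.1, -1.0, -2.2]
gripper_width: 55.9
[503.99620174 221.33712585 154.41538861] [-1.79989407e+02  6.34304844e-02  3.99203328e+01] [-0.43537993  0.27300063 -2.54494552] [ 0.07094214 -0.18950413  0.015181  ]
443 [462.87607085 196.61320086 145.42536344] [545.12167897 263.06209281 150.40286131]
```

View pics/c5.png

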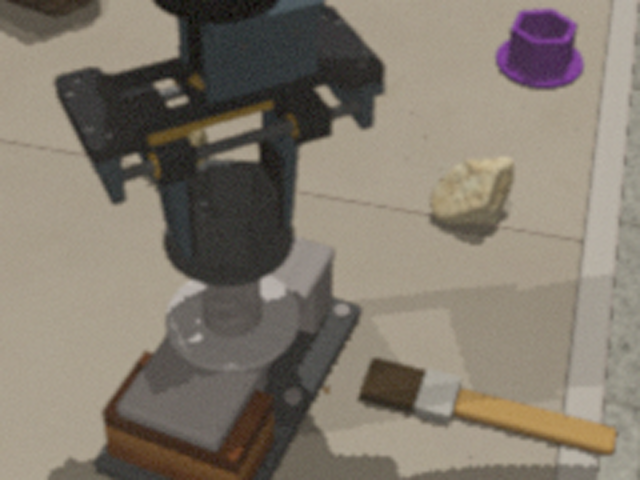

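The nut's flange centre, about (504.0, 221.1), matches the stud axis. Descending.

```bash
python3 -m pendant '[{"xyz":[0,0,0.008],"roll":0,"jaw":0.6},{"xyz":[0,0,0.016],"roll":0,"jaw":0.6},{"xyz":[0,0,0.024],"roll":0,"jaw":0.6},{"xyz":[0,0,0.032],"roll":0,"jaw":0.6},{"xyz":[0,0,0.039],"roll":0,"jaw":0.6},{"xyz":[0,0,0.043],"roll":0,"jaw":0.6},{"xyz":[0,0,0.045],"roll":0,"jaw":0.6},{"xyz":[0,0,0.045],"roll":0,"jaw":0.6}]'
```

```text
time_s: 7.25
ee_pos: [504.3, 221.7, 109.9]
ee_rot: [180.0, -0.0, 39.9]
force: [-0.3, 0.7, -2.3]
gripper_width: 55.8
```

```bash
python3 -m pendant '[{"xyz":[0,0,0.002],"roll":0,"jaw":0.6},{"xyz":[0,0,0.0035],"roll":0,"jaw":0.6},{"xyz":[0,0,0.005],"roll":0,"jaw":0.6},{"xyz":[0,0,0.006],"roll":0,"jaw":0.6},{"xyz":[0,0,0.007],"roll":0,"jaw":0.6},{"xyz":[0,0,0.008],"roll":0,"jaw":0.6},{"xyz":[0,0,0.008],"roll":0,"jaw":0.6},{"xyz":[0,0,0.008],"roll":0,"jaw":0.6}]'
```

```text
time_s: 8.25
ee_pos: [504.4, 221.7, 102.7]
ee_rot: [180.0, -0.0, 39.9]
force: [-1.9, -0.8, 5.4]
gripper_width: 55.6
```

```bash
python3 -m pendant '[{"xyz":[0,0,-0.0002],"roll":-3,"jaw":0.6},{"xyz":[0,0,-0.0004],"roll":-6,"jaw":0.6},{"xyz":[0,0,-0.0006],"roll":-9,"jaw":0.6},{"xyz":[0,0,-0.0008],"roll":-12,"jaw":0.6},{"xyz":[0,0,-0.001],"roll":-15,"jaw":0.6},{"xyz":[0,0,-0.001],"roll":-18,"jaw":0.6},{"xyz":[0,0,-0.001],"roll":-20,"jaw":0.6},{"xyz":[0,0,-0.001],"roll":-20,"jaw":0.6}]'; python3 -c "
from h import *
s=env.state();print(s['ee_pos'],s['ee_rot'],s['force'],s['torque'])"
```

```text
time_s: 9.25
ee_pos: [504.9, 222.2, 103.3]
ee_rot: [179.9, -0.1, 59.9]
force: [0.5, 0.1, 3.1]
gripper_width: 56.0
[504.85786453 222.16191226 103.25307209] [ 1.79949251e+02 -9.15965875e-02  5.99203922e+01] [0.5003774  0.05673946 3.07597637] [ 0.31183441 -0.21701571 -0.00648823]
```

```bash
python3 -m pendant '[{"xyz":[0,0,0.0],"roll":-3,"jaw":0.6},{"xyz":[0,0,0.0005],"roll":-6,"jaw":0.6},{"xyz":[0,0,0.001],"roll":-9,"jaw":0.6},{"xyz":[0,0,0.001],"roll":-12,"jaw":0.6},{"xyz":[0,0,0.001],"roll":-15,"jaw":0.6},{"xyz":[0,0,0.001],"roll":-18,"jaw":0.6},{"xyz":[0,0,0.001],"roll":-20,"jaw":0.6},{"xyz":[0,0,0.001],"roll":-20,"jaw":0.6}]'; python3 -c "
from h import *
s=env.state();print(s['ee_pos'],s['ee_rot'],s['force'],s['torque'])"
```

```text
time_s: 10.25
ee_pos: [503.3, 221.1, 100.9]
ee_rot: [-179.9, 0.1, 79.9]
force: [0.4, -0.1, -2.7]
gripper_width: 56.0
[503.30756007 221.10692541 100.9424275 ] [-1.79881083e+02  1.09199403e-01  7.99242365e+01] [ 0.37255587 -0.14655335 -2.72333943] [ 0.0989717  -0.12219111 -0.06705891]
```

Force is back to free hanging, so the lugs are over the gaps. Lowering in.

```bash
python3 -m pendant '[{"xyz":[0,0,0.0015],"roll":0,"jaw":0.6},{"xyz":[0,0,0.003],"roll":0,"jaw":0.6},{"xyz":[0,0,0.0045],"roll":0,"jaw":0.6},{"xyz":[0,0,0.006],"roll":0,"jaw":0.6},{"xyz":[0,0,0.0075],"roll":0,"jaw":0.6},{"xyz":[0,0,0.0085],"roll":0,"jaw":0.6},{"xyz":[0,0,0.0095],"roll":0,"jaw":0.6},{"xyz":[0,0,0.0095],"roll":0,"jaw":0.6}]'; python3 -c "
from h import *
s=env.state();print(s['ee_pos'],s['ee_rot'],s['force'],s['torque'])"
```

```text
time_s: 11.25
ee_pos: [504.2, 221.7, 92.4]
ee_rot: [-180.0, 0.0, 79.9]
force: [-0.2, -0.0, -2.8]
gripper_width: 55.8
[504.22212058 221.72755001  92.36351219] [-1.79999536e+02  5.56335001e-03  7.99447119e+01] [-2.17816485e-01 -1.99264990e-03 -2.84578308e+00] [ 0.05940948 -0.10437826 -0.02402099]
```

```bash
python3 -m pendant '[{"xyz":[0,0,0.0005],"roll":0,"jaw":0.6},{"xyz":[0,0,0.001],"roll":0,"jaw":0.6},{"xyz":[0,0,0.0015],"roll":0,"jaw":0.6},{"xyz":[0,0,0.0015],"roll":3,"jaw":0.6},{"xyz":[0,0,0.0015],"roll":6,"jaw":0.6},{"xyz":[0,0,0.0015],"roll":9,"jaw":0.6},{"xyz":[0,0,0.0015],"roll":12,"jaw":0.6},{"xyz":[0,0,0.0015],"roll":12,"jaw":0.6}]'; python3 -c "
from h import *
s=env.state();print(s['ee_pos'],s['ee_rot'],s['force'],s['torque'])"
```

```text
time_s: 12.25
ee_pos: [505.0, 221.9, 91.4]
ee_rot: [179.9, -0.1, 68.0]
force: [1.3, 0.2, 0.5]
gripper_width: 56.0
[505.01978311 221.87494703  91.4327378 ] [ 1.79906235e+02 -6.36298237e-02  6.79819260e+01] [1.26401703 0.21820833 0.52898367] [-0.01449571 -0.26852575 -0.04008878]
```

```bash
python3 -m pendant '[{"xyz":[0,0,0.0002],"roll":3,"jaw":0.6},{"xyz":[0,0,0.0004],"roll":6,"jaw":0.6},{"xyz":[0,0,0.0006],"roll":9,"jaw":0.6},{"xyz":[0,0,0.0008],"roll":12,"jaw":0.6},{"xyz":[0,0,0.001],"roll":15,"jaw":0.6},{"xyz":[0,0,0.0012],"roll":18,"jaw":0.6},{"xyz":[0,0,0.0014],"roll":21,"jaw":0.6},{"xyz":[0,0,0.0015],"roll":24,"jaw":0.6}]'; python3 -c "
from h import *
s=env.state();print(s['ee_pos'],s['ee_rot'],s['force'],s['torque'])"
```

```text
time_s: 13.25
ee_pos: [504.8, 221.7, 90.0]
ee_rot: [179.9, -0.1, 43.9]
force: [-0.0, -0.7, 0.1]
gripper_width: 55.6
[504.82278805 221.73030122  89.96046511] [ 1.79946914e+02 -6.81477726e-02  4.39071550e+01] [-0.00576911 -0.65429551  0.08135037] [-0.05903868 -0.23499443  0.04929285]
```

```bash
python3 -m pendant '[{"xyz":[0,0,0.0003],"roll":3,"jaw":0.6},{"xyz":[0,0,0.0006],"roll":6,"jaw":0.6},{"xyz":[0,0,0.001],"roll":9,"jaw":0.6},{"xyz":[0,0,0.0013],"roll":12,"jaw":0.6},{"xyz":[0,0,0.0016],"roll":15,"jaw":0.6},{"xyz":[0,0,0.002],"roll":18,"jaw":0.6},{"xyz":[0,0,0.0022],"roll":21,"jaw":0.6},{"xyz":[0,0,0.0025],"roll":24,"jaw":0.6}]'; python3 -c "
from h import *
s=env.state();print(s['ee_pos'],s['ee_rot'],s['force'],s['torque'])"
```

```text
time_s: 14.25
ee_pos: [504.4, 221.7, 87.2]
ee_rot: [180.0, -0.0, 19.9]
force: [0.0, 0.1, -0.8]
gripper_width: 55.6
[504.42642816 221.72715595  87.16521156] [ 1.79994587e+02 -2.93385849e-02  1.98943617e+01] [ 0.01677319  0.06681358 -0.7812713 ] [-0.02710691 -0.1176193  -0.02964392]
```

```bash
python3 -m pendant '[{"xyz":[0,0,0.0003],"roll":3,"jaw":0.6},{"xyz":[0,0,0.0006],"roll":6,"jaw":0.6},{"xyz":[0,0,0.0009],"roll":9,"jaw":0.6},{"xyz":[0,0,0.0012],"roll":12,"jaw":0.6},{"xyz":[0,0,0.0012],"roll":15,"jaw":0.6},{"xyz":[0,0,0.0012],"roll":17,"jaw":0.6},{"xyz":[0,0,0.0012],"roll":17,"jaw":0.6},{"xyz":[0,0,0.0012],"roll":17,"jaw":0.6}]'; python3 -c "
from h import *
s=env.state();print(s['ee_pos'],s['ee_rot'],s['force'],s['torque'])"
```

```text
time_s: 15.25
ee_pos: [503.9, 222.5, 86.5]
ee_rot: [-179.9, 0.0, 3.0]
force: [-4.1, 3.3, 4.8]
gripper_width: 55.9
[503.86271591 222.53618646  86.51424937] [-1.79921962e+02  4.50968129e-03  2.95787714e+00] [-4.07384652  3.34713347  4.76756265] [0.32546653 0.33624381 0.09334702]
```

```bash
python3 -m pendant '[{"xyz":[0,0,0],"roll":2,"jaw":0.6},{"xyz":[0,0,0],"roll":4,"jaw":0.6},{"xyz":[0,0,0],"roll":6,"jaw":0.6},{"xyz":[0,0,0],"roll":7,"jaw":0.6},{"xyz":[0,0,0],"roll":8,"jaw":0.6},{"xyz":[0,0,0],"roll":8,"jaw":0.6},{"xyz":[0,0,0],"roll":8,"jaw":0.6},{"xyz":[0,0,0],"roll":8,"jaw":0.6}]'; python3 -c "
from h import *
s=env.state();print(s['ee_pos'],s['ee_rot'],s['force'],s['torque'])"
```

```text
time_s: 16.25
ee_pos: [503.8, 221.4, 86.5]
ee_rot: [179.9, -0.0, -4.6]
force: [-4.7, 0.7, 6.1]
gripper_width: 56.8
[503.8065823  221.42679133  86.53973006] [ 1.79875760e+02 -2.54002700e-02 -4.58563195e+00] [-4.65316275  0.68634816  6.07507256] [-0.00258282  0.52163819  2.00571064]
```

Stop torque of 2 N·m at home height. Release and lift.

```bash
python3 -m pendant '[{"xyz":[0,0,-0.0003],"roll":-0.5,"jaw":0.6},{"xyz":[0,0,-0.0003],"roll":-0.5,"jaw":0.3},{"xyz":[0,0,-0.0003],"roll":-0.5,"jaw":0},{"xyz":[0,0,-0.0003],"roll":-0.5,"jaw":0},{"xyz":[0,0,-0.0003],"roll":-0.5,"jaw":0},{"xyz":[0,0,-0.0003],"roll":-0.5,"jaw":0},{"xyz":[0,0,-0.0003],"roll":-0.5,"jaw":0},{"xyz":[0,0,-0.0003],"roll":-0.5,"jaw":0}]' 
python3 -m pendant '[{"xyz":[0,0,-0.01],"roll":0,"jaw":0},{"xyz":[0,0,-0.03],"roll":0,"jaw":0},{"xyz":[0,0,-0.06],"roll":0,"jaw":0},{"xyz":[0,0,-0.09],"roll":0,"jaw":0},{"xyz":[0,0,-0.12],"roll":0,"jaw":0},{"xyz":[0,0,-0.14],"roll":0,"jaw":0},{"xyz":[0,0,-0.15],"roll":0,"jaw":0},{"xyz":[0,0,-0.15],"roll":0,"jaw":0}]'
python3 - <<'E'
from h import *
im,d=grab('side','s4')
cv2.imwrite('pics/c6.png',cv2.resize(im[220:400,200:440],(640,480),interpolation=cv2.INTER_CUBIC))
P=cloud('side',d);D=np.hypot(P[...,0]-504,P[...,1]-221.5)
m=(D>31)&(D<40)&(P[...,1]>226)&(P[...,2]<100);Q=P[m];print('flange top',len(Q),np.median(Q[:,2]))
A=np.c_[Q[:,:2],np.ones(len(Q))];print('tilt',np.linalg.lstsq(A,Q[:,2],rcond=None)[0])
m=(D>23)&(D<33)&(P[...,2]>108)&(P[...,2]<140);Q=P[m];print('hex top',len(Q),np.median(Q[:,2]))
d0=np.load('pics/side0.npy');P0=cloud('side',d0)
for box in((250,262,282,294),(358,274,396,310)):
    s=np.s_[box[1]:box[3],box[0]:box[2]];print('rock depth change',np.nanmedian(abs(d[s]-d0[s])))
E
```

```text
time_s: 17.25
ee_pos: [504.2, 221.7, 86.0]
ee_rot: [180.0, -0.0, -4.6]
force: [0.4, -0.7, 0.5]
gripper_width: 91.2
time_s: 18.25
ee_pos: [504.4, 221.8, 236.6]
ee_rot: [-180.0, -0.1, -4.6]
force: [-0.3, 0.3, -1.0]
gripper_width: 91.5
flange top 303 80.51005485863811
tilt [   0.22476147    0.56819542 -175.20787079]
hex top 428 117.39215396576674
rock depth change 1.9000854
rock depth change 1.8737793
```

View pics/c6.png

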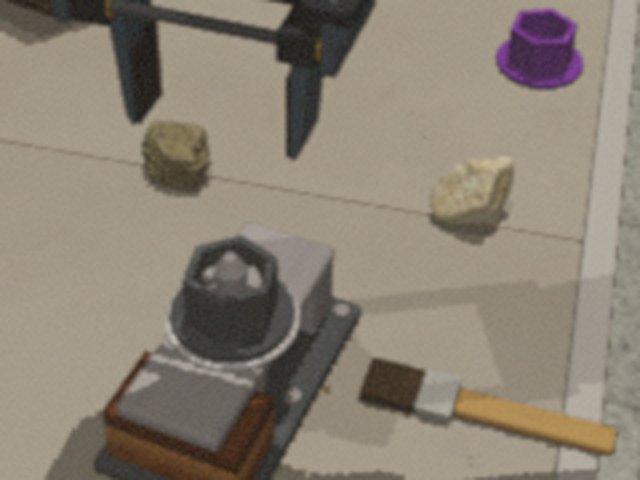

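The nut sits concentric and flat on the washer at crop (232,305), with flange top at z 80.5 (expected 80) and hexagon top at 117.4 (expected 118). Both rocks are where they were.

```bash
python3 -c "
from h import *
print(env.job_done())"
```

```text
the job is handed in; nothing more can be done
None
```

The clamp is locked. I set the dark flange nut on the stud and turned it about 40° anticlockwise until its lugs dropped through the gaps. I then turned it about 85° clockwise until it hit the stop with about 2 N·m. I released it there, lifted the gripper clear and handed the job in at about 18 s.

- **Nut home:** in the side camera the flange top reads z = 80.5 mm (80 expected) and the hexagon top 117.4 mm (118 expected). The last picture shows the nut flat and centred on the washer.
- **Flange tilt:** my plane fit of the flange gave an implausible slope (0.57). I put this down to stray points, probably the hexagon's side, in the sample. So flatness rests on the two heights and the picture.
- **Rocks:** the arm never went near them, and they look unmoved in the last picture. The median depth change over them was about 1.9 mm, which I took as camera noise without checking it against a bare patch of worktop.
- **Forces:** the wrist forces I read after each move stayed below about 8 N.

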